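# Lay out the starter rebuild kit in the parts stockroom

## Task

Lay out the starter rebuild kit: nest the loose tray with the post fully down in the fixed tray, turned so that their outlines match, slide the pulley (disc down) onto the tray's post and then the smaller bearing on top of the pulley. Stand the solenoid upright on the black mat midway between the alternator and the gearbox, and set the bracket on the mat squarely behind the solenoid (on the side away from the robot), with its upright plate parallel to the row and a clear gap of about 30 mm between solenoid and bracket base. Leave everything released and standing still.

Things in the scene. Friction and masses are not known exactly. Their poses are not given: they have to be found in the camera images.
- spindle_tray: Origin: centre of underside, z up. Loose steel tray, 0.28 kg. Trapezoid outline: floor 96 mm deep in x, 144 wide (y) at the long edge (-x), 96 at the short edge (+x); walls 26 high, flaring 15 deg (rim 7 farther out). Inside floor z = 4. Upright round post at the centre, to grip it by: 18 diameter to z = 55, tapering to 10 at its top z = 62.
- base_tray: Origin: centre of underside, z up. Empty steel tray of the same trapezoid shape, no post, fixed to the bench: floor outside 112 mm deep in x, 164 wide (y) at the long edge (-x), 108 at the short (+x); walls 18 high, flaring 15 deg. The spindle tray fits in one way round only (x axes alike), 4 mm spare all round, and then stands with its origin 4 mm above this one.
- pulley: Origin: centre of underside, z up. Loose aluminium belt pulley, 0.18 kg: disc 64 mm diameter, 14 thick, and on it a hub 38 diameter from z = 14 to 32, to grip it by; bore 27 mm right through. On the post it goes down to the tray's inside floor.
- bearing: Origin: centre of underside, z up. Loose steel bearing, 0.12 kg, a flat ring: outside 52 mm, bore 27, 16 high, black seal on top. On the post it rests on the pulley's hub. (A larger bearing, 82 mm outside, also lies on the bench and is not part of the job.)
- solenoid: Origin: centre of underside, z up. Loose starter solenoid, 0.3 kg, standing upright: dark steel can with two light bands, 42 mm diameter to z = 62, 39 from there to its top at z = 70, where two copper studs 7 thick stand up to z = 81, at y = +9 and -9.
- bracket: Origin: centre of underside, z up. Loose grey painted bracket, 0.22 kg, an upside-down T: base plate 50 mm (x) by 70 (y) by 8 thick, and across its middle an upright plate, to grip it by, 10 thick in x, 60 long in y, up to z = 48. A half turn about z leaves it the same.
- mat: Black rubber mat fixed on the bench, top at z = 3 mm. Origin on the bench surface, at the point midway between alternator and gearbox; the mat spans x = -50 to 130, y = -155 to 155. Its x axis points away from the robot (within 9 deg), square to the row of the two castings: 'behind'. Its y axis runs along the row, to the left.
- alternator: Origin: centre of underside, z up. Round aluminium alternator, 74 mm diameter, 52 high, with a small dark pulley on top up to 67. Fixed on the mat (its origin on the mat's top) at x = 0, y = +100 or -100 of the mat.
- gearbox: Origin: centre of underside, z up. Square dark gearbox casting with a light cover, 74 by 66 mm, 54 high, steel shaft stub up to 68. Fixed on the mat (its origin on the mat's top) at the other end of the row from the alternator: x = 0, y = -100 or +100 of the mat.
There are look-alikes about, which are no part of the job. What is shaped like the base_tray but yellow is not meant.

How it is judged:
By the outcome, as a careful person would: the job done as asked, in the order asked, and still so for the second after the job is handed in, with the robot touching nothing.
It also fails if it takes over 125 s, if anything falls off the work surface, if the arm or the gripper's body presses on something with over 40 N, if the wrist force passes 120 N, or if a joint passes its speed limit or range.

## Robot

A 6-joint arm with a two-finger parallel gripper is mounted at the origin on the work surface. World frame = base frame: x ahead of the robot, y to its left, z up, the work surface at z = 0. Lengths are in m, angles in rad, forces in N, time in s.
With the tool pointing down it reaches from about 0.275 to 0.875 m from the base axis. Payload 12.5 kg.
Tool frame: the origin (TCP) lies at the very end of the fingers, on their centre line; the grasp point (between the pads) lies 19 mm behind it; x points along the fingers, y is the direction in which the jaws open and shut, and the axes are right-handed (so a half turn about x gives the same grasp; the last joint's range is limited). The gripper opens to 85 mm and grips with 20 to 120 N. Pads are 22 mm wide; open, the fingers measure 114 mm over their backs; the gripper's body (76 mm by 85 mm) begins 54 mm behind the grasp point. The pads swing forward as they close: fully open they stand 13 mm farther back than shut.
Start: joints at [1.196, 0.351, 1.652, -0, 1.139, -0.085], TCP at [0.157, 0.527, 0.231] pointing down, gripper open.
Joint ranges: [-2.75, 2.75], [-0.79, 2.1], [0.01, 2.65], [-1.57, 4.71], [0.07, 3.14], [-2.87, 2.87]. Speed limits (rad/s): [2.22, 2.22, 2.79, 3.14, 3.14, 3.14].

## Interface

Orientations are given as a 3x3 rotation matrix whose columns are the frame's x, y, z axes.
In Python, from bench import manip gives the robot as it stands. Calls block until the motion is done:
- manip.move_ptp(position, orientation): joint-space move of the TCP to a pose.
- manip.move_l(position, attitude=None, max_speed=0.15): straight line of the TCP; attitude=None keeps the orientation; max_speed is the mean speed in m/s.
- manip.move_j(angles): joint-space move.
- manip.set_gripper(opening, effort=None): opening from 0.0 (shut) to 1.0 (fully open); effort is the grip in N (None keeps the last); returns when the fingers have stopped.
- manip.dwell(seconds).
- manip.inverse_kinematics(position, orientation): joint angles nearest the present ones, or None.
- manip.grab_frame(name): name is "scene" or "top"; returns (picture, depth): 400x640x3 uint8, red, green, blue; 400x640 float32, m along the optical axis (not along the pixel's ray), 0 where there is no reading.
- manip.get_calibration(name): a dict with "camera_matrix" (3x3 intrinsics, pixels), "k1" (the pictures are not rectified: a ray, as slopes to the right and down, at radius r is drawn at 1 + k1 r^2 times it, then the intrinsics apply), "R" (3x3) and "t" (3): a world point X has camera coordinates R X + t. Camera axes: x right, y down, z forward; pixel columns grow to the right and rows downward; lengths in m; the calibration is good to about 2 mm. A picture is of the moment at which its call begins. get_calibration takes no time and is no camera call.
A pose or a line that the arm cannot do raises manip.Unreachable and nothing moves.
- manip.sign_off(): hands the job in, once; it reports no verdict.
Trained networks look in the newest picture that a camera, given by its name, has taken for a name from the list of things; names that differ only in an ending like _2 or _b are one class to them, and where a whole thing is asked for, a point or a joint stands for the part that bears it (a point fixed in the world has none). Each returns a list of dicts, best first, with "confidence" (0 to 1); they miss things now and then, are a little off and sometimes report something else, mostly with a low value. They report only what shows in the picture. A call takes as long as a camera call. They do not tell look-alikes from the thing itself.
- manip.look_for(camera, name): "at" ([x, y, z] in m, in world coordinates, good to about 4 mm: the middle of the surface that is visible of it).
Readings, each from a call of its own:
- manip.current_time(): time.
- manip.current_qpos(): joint angles.
- manip.current_joint_vel(): joint speeds.
- manip.current_joint_torque(): joint torques, N m.
- manip.current_ee_pos(): TCP position.
- manip.current_tcp_rot(): TCP orientation.
- manip.current_force(): force on the tool from outside, world axes, zero at the start.
- manip.current_ft_torque(): the same for the moment, N m.
- manip.current_grip_width(): opening from 0.0 (shut) to 1.0 (fully open).
Only numpy, scipy, OpenCV 4.12 (cv2) and the standard library are available. Lean on these libraries where they do the work, as an engineer would, in place of code of your own. Each camera call takes 0.05 s, during which the arm holds its last target. There are 200 camera calls.

## Working session

There is one attempt and no reset: what is moved stays moved. The work goes in short steps, each a Python script; the robot and the scene stay as the last script left them, time stands still between calls to the robot, and variables do not carry over. Pictures are saved under pics/ and viewed, about 12 in all and at most 16, crops included, and the job is handed in when it is done.

```bash
ls; mkdir -p pics; cat > h.py <<'E'
import numpy as np, cv2
from bench import manip
def save(n,f,crop=None,s=1):
    im=f[0]
    if crop: im=im[crop[1]:crop[3],crop[0]:crop[2]]
    im=cv2.resize(im,None,fx=s,fy=s,interpolation=cv2.INTER_CUBIC) if s!=1 else im
    cv2.imwrite('pics/'+n,im[:,:,::-1])
def cloud(cam,depth):
    c=manip.get_calibration(cam);K=np.array(c["camera_matrix"]);R=np.array(c["R"]);t=np.array(c["t"])
    v,u=np.mgrid[:400,:640]
    p=np.stack([u.ravel(),v.ravel()],1).astype(float)[:,None]
    xy=cv2.undistortPoints(p,K,np.array([c["k1"],0,0,0.]))[:,0]
    z=depth.ravel()
    P=np.c_[xy*z[:,None],z]
    W=(P-t)@R
    W[z<=0]=np.nan
    return W.reshape(400,640,3)
def proj(cam,X):
    c=manip.get_calibration(cam)
    R=np.array(c["R"]);t=np.array(c["t"])
    return cv2.projectPoints(np.atleast_2d(X).astype(float),cv2.Rodrigues(R)[0],t,np.array(c["camera_matrix"]),np.array([c["k1"],0,0,0.]))[0][:,0]
def rot(a):
    # tool down, jaw direction (tool y) at world angle a
    x=np.array([0,0,-1.]);y=np.array([np.cos(a),np.sin(a),0]);return np.c_[x,y,np.cross(x,y)]
E
python3 - <<'E'
from h import *
for cam in("scene","top"):
    f=manip.grab_frame(cam);save(cam+'0.png',f);np.savez(cam+'0.npz',i=f[0],d=f[1])
    c=manip.get_calibration(cam);print(cam,-np.array(c["R"]).T@c["t"],np.array(c["R"])[2],c["k1"],c["camera_matrix"][0][0])
    for n in "spindle_tray base_tray pulley bearing solenoid bracket mat alternator gearbox".split():
        r=manip.look_for(cam,n)
        print(n,[(np.round(d["at"],3).tolist(),round(d["confidence"],2),proj(cam,d["at"])[0].round().tolist()) for d in r])
print(manip.current_time())
E
```

```text
pics
scene [1.1728373  0.43690316 0.98074673] [-0.56998068 -0.36877242 -0.73425399] -0.002418530332694515 452.37188749382415
spindle_tray [([0.373, -0.24, 0.008], 0.91, [271.0, 157.0])]
base_tray [([0.293, -0.492, 0.002], 0.83, [226.0, 117.0]), ([0.568, -0.196, 0.001], 0.57, [242.0, 203.0])]
pulley [([0.501, 0.432, 0.009], 0.89, [461.0, 292.0])]
bearing [([0.425, 0.067, 0.016], 0.5, [347.0, 207.0])]
solenoid [([0.428, 0.067, 0.012], 0.6, [346.0, 209.0]), ([0.463, -0.421, 0.048], 0.52, [206.0, 142.0])]
bracket [([0.433, -0.067, 0.006], 0.62, [306.0, 192.0])]
mat [([0.617, 0.29, 0.054], 0.63, [389.0, 289.0]), ([0.654, 0.189, 0.002], 0.61, [342.0, 291.0])]
alternator [([0.617, 0.284, 0.054], 0.8, [386.0, 287.0])]
gearbox [([0.593, 0.089, 0.053], 0.57, [321.0, 243.0])]
top [ 0.33746382 -0.04209727  1.02131371] [ 0.09905522 -0.00122233 -0.99508119] -0.058924926683018256 372.5052471149913
spindle_tray [([0.376, -0.253, 0.004], 0.8, [393.0, 224.0])]
base_tray [([0.289, -0.496, 0.006], 0.79, [481.0, 256.0]), ([0.573, -0.196, 0.008], 0.58, [372.0, 152.0])]
pulley [([0.484, 0.428, 0.017], 0.9, [146.0, 180.0]), ([0.423, 0.062, 0.013], 0.57, [278.0, 205.0])]
bearing [([0.425, 0.062, 0.016], 0.76, [278.0, 204.0])]
solenoid [([0.452, -0.418, 0.067], 0.53, [460.0, 194.0])]
bracket [([0.422, -0.069, 0.01], 0.91, [326.0, 206.0])]
mat [([0.641, 0.18, 0.004], 0.88, [238.0, 127.0])]
alternator [([0.587, 0.268, 0.057], 0.85, [200.0, 140.0])]
gearbox [([0.569, 0.076, 0.053], 0.59, [272.0, 148.0])]
1.0
```

View pics/top0.png

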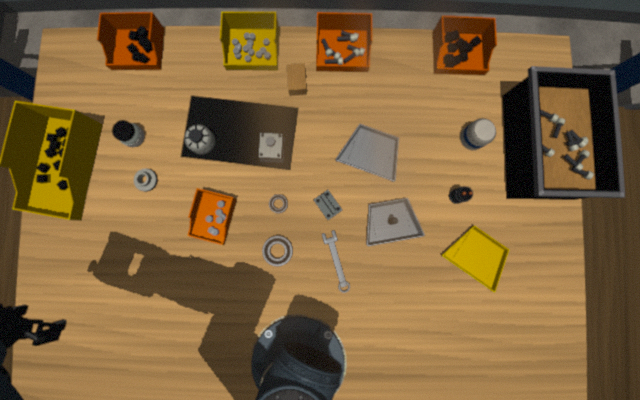

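View pics/scene0.png

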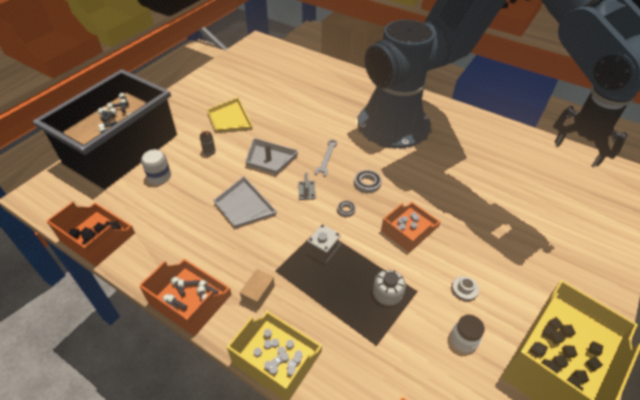

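```bash
python3 - <<'E'
from h import *
A=np.load('top0.npz');B=np.load('scene0.npz')
def c(im,u,v,r=32,s=6): return cv2.resize(im[v-r:v+r,u-r:u+r],(256,256),interpolation=cv2.INTER_CUBIC)
t=A['i'];s=B['i']
m=np.vstack([np.hstack([c(t,460,194),c(t,393,222),c(t,368,152)]),np.hstack([c(s,207,143),c(s,270,155),c(s,245,203)])])
cv2.imwrite('pics/mos1.png',m[:,:,::-1])
for cam,D in(("top",A),("scene",B)):
    W=cloud(cam,D['d'])
    tab=W[(abs(W[...,0]-.47)<.02)&(abs(W[...,1]-.17)<.02)]
    tab2=W[(abs(W[...,0]-.47)<.02)&(abs(W[...,1]+.32)<.02)]
    print(cam,len(tab),tab.mean(0),tab[:,2].std(),tab2.mean(0),tab2[:,2].std())
    for n,x,y,r in(("sol",.452,-.42,.05),("bra",.42,-.067,.05),("bea",.424,.064,.04),("pul",.488,.43,.05),("sp",.375,-.245,.1),("base",.57,-.196,.11),("alt",.59,.27,.05),("gear",.575,.08,.05)):
        q=W[(np.hypot(W[...,0]-x,W[...,1]-y)<r)]
        h=np.histogram(q[:,2]*1000,np.arange(-6,90,4));print(n,len(q),h[0])
E
```

```text
top 200 [ 4.69989887e-01  1.69916716e-01 -4.10909056e-05] 0.0018207729898202904 [ 4.69765900e-01 -3.20257369e-01  4.49700019e-05] 0.0017856218309302244
sol 1027 [126 491  91  10  10   7  11   6   6  12   9   7  12   3   7  17  14  19
  52  96   5  11   4]
bra 1032 [100 389 142 249  47   2   2   2   4   3   1   2  21  62   6   0   0   0
   0   0   0   0   0]
bea 654 [ 64 312  64   5  29 148  32   0   0   0   0   0   0   0   0   0   0   0
   0   0   0   0   0]
pul 962 [ 83 402 101  26 128 109  22  13  21  50   7   0   0   0   0   0   0   0
   0   0   0   0   0]
sp 4125 [ 336 1717 1261  211   83   91   76  148  146    8    2    4    0    2
    6    9   17    8    0    0    0    0    0]
base 4730 [ 347 1995 1663  324   89  179  127    4    0    0    0    0    0    0
    0    0    0    0    0    0    0    0    0]
alt 1138 [  8 147 249  39  14  12  14  18  11  12   9  17  13  78 120 199  27   2
  86  62   1   0   0]
gear 1031 [  2  90 180  27  58  87  11   7   3   1   0   0   0   1  19 314 149  10
  25  44   3   0   0]
scene 180 [ 0.47052045  0.17023713 -0.00178569] 0.0018151635077585018 [
[... 210 characters left out ...]
  5   7  35  16   1   0   0   0
   0   0   0   0   0]
bea 477 [131 121  33  19  85  74   3   0   0   0   0   0   0   0   0   0   0   0
   0   0   0   0   0]
pul 1137 [190 387  76  44 177  95  34  23  54  50   3   0   0   0   0   0   0   0
   0   0   0   0   0]
sp 2186 [636 648 225  89 104 109 126 108  20   8   5   5   3   7   7  11   5   0
   0   0   0   0   0]
base 3487 [1161 1338  464  104  131  164   18    0    0    0    0    0    0    0
    0    0    0    0    0    0    0    0    0]
alt 1115 [  9 168 107  15  22  15  23  26  15  19  18  15  43  95 188 141  24  14
 129  29   0   0   0]
gear 1098 [ 16 133  80  32 132  48  20  25  21  28  22  15   3  11 143 262  36  11
  44  16   0   0   0]
```

View pics/mos1.png

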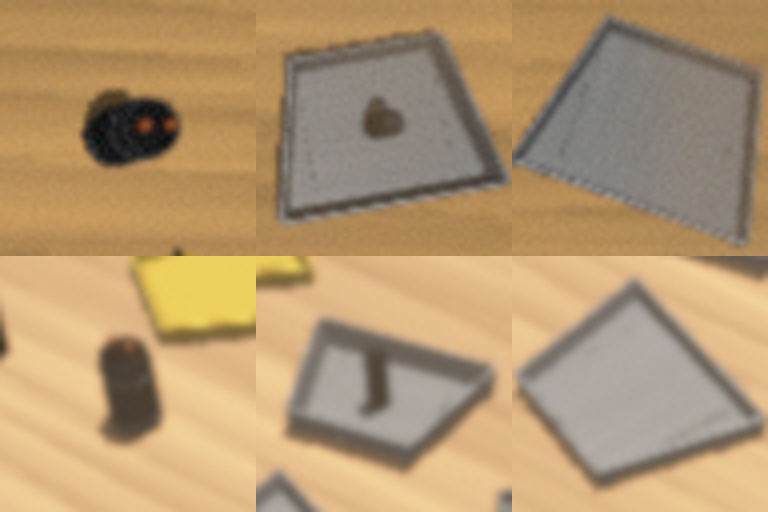

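```bash
cat > fit.py <<'E'
from h import *
from scipy.optimize import least_squares
def trap(d,w1,w2):  # half-planes n.x<=c : -x,+x,+y,-y sides
    s=np.arctan2((w1-w2)/2,d);c=(w1+w2)/4*np.cos(s)
    return np.array([[-1,0],[1,0],[np.sin(s),np.cos(s)],[np.sin(s),-np.cos(s)]]),np.array([d/2,d/2,c,c])
def fit_tray(W,c0,r,dims,zlo,zhi):
    N,C=trap(*dims)
    q=W.reshape(-1,3);q=q[(np.hypot(q[:,0]-c0[0],q[:,1]-c0[1])<r)&(q[:,2]>zlo)&(q[:,2]<zhi)]
    q=q[np.hypot(q[:,0]-c0[0],q[:,1]-c0[1])>.035]
    def f(p):
        d=q[:,:2]-p[:2];ca,sa=np.cos(p[2]),np.sin(p[2]);L=np.c_[d[:,0]*ca+d[:,1]*sa,-d[:,0]*sa+d[:,1]*ca]
        return (L@N.T-C).max(1)-q[:,2]*np.tan(np.radians(15))-p[3]
    best=min((least_squares(f,[*c0,a,-.001],loss='soft_l1',f_scale=.002) for a in np.radians(np.arange(0,360,30))),key=lambda s:s.cost)
    return best.x,best.cost/len(q)*1e6,len(q)
def band(W,c0,r,zlo,zhi):
    q=W.reshape(-1,3);return q[(np.hypot(q[:,0]-c0[0],q[:,1]-c0[1])<r)&(q[:,2]>zlo)&(q[:,2]<zhi)]
E
python3 - <<'E'
from fit import *
for cam in("top","scene"):
    D=np.load(cam+'0.npz');W=cloud(cam,D['d']);
    if cam=="scene":W=W+[0,0,.0025]
    print(cam);R=lambda p:np.round(p,4).tolist()
    for n,c,r,d,lo,hi in(("sp",(.375,-.245),.11,(.096,.144,.096),.009,.03),("base",(.57,-.196),.125,(.112,.164,.108),.009,.022)):
        p,e,k=fit_tray(W,c,r,d,lo,hi);print(n,R(p),np.degrees(p[2]),e,k)
    print("post",R(np.median(band(W,(.375,-.245),.05,.05,.07),0)))
    def circ(n,c,r,lo,hi):
        q=band(W,c,r,lo,hi);(x,y),rr=cv2.minEnclosingCircle(q[:,:2].astype(np.float32));print(n,'mean',R(q.mean(0)),'enc',round(x,4),round(y,4),round(rr,4),len(q))
    circ("sol",(.45,-.42),.05,.064,.074);circ("bear",(.424,.064),.04,.012,.021)
    circ("pulhub",(.488,.43),.05,.028,.036);circ("puldisc",(.488,.43),.05,.011,.018)
    circ("alt",(.59,.27),.06,.048,.058);circ("altp",(.59,.27),.06,.064,.072)
    circ("gear",(.575,.08),.06,.050,.061);circ("gstub",(.575,.08),.06,.066,.076)
    q=band(W,(.42,-.067),.05,.04,.054);v=np.linalg.svd(q[:,:2]-q[:,:2].mean(0))[2][0] if 0 else np.linalg.eigh(np.cov(q[:,:2].T))[1][:,1]
    print("bra top",R(q.mean(0)),'long axis deg',np.degrees(np.arctan2(v[1],v[0])),len(q))
    q=band(W,(.42,-.067),.05,.005,.012);print("bra base",cv2.minAreaRect(q[:,:2].astype(np.float32)))
    im=D['i'].astype(int);m=(im.max(2)<60)&(abs(W[...,2]-.003)<.008)&(np.hypot(W[...,0]-.62,W[...,1]-.18)<.2)
    m=cv2.morphologyEx(m.astype(np.uint8),cv2.MORPH_OPEN,np.ones((3,3)))>0
    print("mat",cv2.minAreaRect(W[m][:,:2].astype(np.float32)),m.sum())
E
```

```text
top
sp [0.3828, -0.2463, 0.182, -0.003] 10.426705781117557 0.7643612662359551 547
base [0.5766, -0.194, 5.9468, -0.0022] 340.72510782201 0.8934676168618324 418
post [0.3831, -0.2449, 0.0592]
sol mean [0.4545, -0.4284, 0.0702] enc 0.4549 -0.43 0.0204 155
bear mean [0.4267, 0.0614, 0.0161] enc 0.4267 0.0616 0.0258 205
pulhub mean [0.4869, 0.4321, 0.0314] enc 0.4877 0.4337 0.0191 72
puldisc mean [0.4857, 0.4285, 0.014] enc 0.4871 0.4323 0.0321 215
alt mean [0.5948, 0.2757, 0.0537] enc 0.5981 0.2787 0.0376 368
altp mean [0.5975, 0.2799, 0.0696] enc 0.5976 0.2801 0.0189 141
gear mean [0.5751, 0.0808, 0.057] enc 0.5775 0.0809 0.0423 470
gstub mean [0.5853, 0.0811, 0.0707] enc 0.5861 0.0815 0.0124 72
bra top [0.4256, -0.0738, 0.0473] long axis deg -144.28146998941756 89
bra base ((0.422428697347641, -0.06892918050289154), (0.06971796602010727, 0.06202803552150726), 36.05143737792969)
mat ((0.6337090730667114, 0.22568587958812714), (0.20828872919082642, 0.1754525899887085), 83.74140930175781) 3441
scene
sp [0.3833, -0.2423, 0.1904, -0.0021] 10.906553941141768 1.604694917175992 504
base [0.5771, -0.1902, 5.9504, -0.0019] 340.93384807601325 1.344098372194559 400
post [0.3864, -0.2409, 0.0577]
sol mean [0.4572, -0.425, 0.069] enc 0.4566 -0.4277 0.021 88
bear mean [0.4276, 0.0647, 0.0163] enc 0.4258 0.065 0.0265 164
pulhub mean [0.4872, 0.4363, 0.0322] enc 0.4859 0.4364 0.0204 105
puldisc mean [0.4944, 0.4373, 0.0151] enc 0.4869 0.436 0.0334 261
alt mean [0.6074, 0.2857, 0.054] enc 0.5991 0.2821 0.0373 388
altp mean [0.5981, 0.2828, 0.07] enc 0.597 0.2819 0.0192 133
gear mean [0.5791, 0.0864, 0.057] enc 0.5785 0.0854 0.0423 420
gstub mean [0.5855, 0.0843, 0.071] enc 0.5845 0.085 0.0132 66
bra top [0.4265, -0.0704, 0.0472] long axis deg -143.45955339958167 60
bra base ((0.4196121096611023, -0.061859410256147385), (0.07016938179731369, 0.0704398974776268), 36.789710998535156)
mat ((0.0, 0.0), (0.0, 0.0), 0.0) 0
```

```bash
python3 - <<'E'
from fit import *
for cam in("top","scene"):
    D=np.load(cam+'0.npz');W=cloud(cam,D['d'])
    if cam=="scene":W=W+[0,0,.0025]
    hsv=cv2.cvtColor(D['i'],cv2.COLOR_RGB2HSV);g=D['i'].max(2)
    m=(g<80)&(W[...,2]<.012)&(W[...,0]>.5)&(W[...,0]<.76)&(W[...,1]>-.01)&(W[...,1]<.37)
    n,l,s,_=cv2.connectedComponentsWithStats(m.astype(np.uint8));k=1+s[1:,4].argmax();print(cam,s[k])
    q=W[l==k][:,:2].astype(np.float32);r=cv2.minAreaRect(q);print(r)
    # trimmed edges in rect frame
    for a in np.radians(np.arange(-9,0,.5)):
        x=q@[np.cos(a),np.sin(a)];y=q@[-np.sin(a),np.cos(a)]
        xs=[x[(y>lo)&(y<lo+.01)].max() for lo in np.arange(y.min()+.02,y.max()-.03,.01)]
        if a==np.radians(-9) or np.std(xs)<b[0]: b=(np.std(xs),np.degrees(a),np.median(xs),np.percentile(x,.5),np.percentile(y,[.5,99.5]))
    print(b)
    p=band(W,(.578,.083),.06,.044,.062);print("gear",cv2.minAreaRect(p[:,:2].astype(np.float32)))
E
```

```text
top [ 182   96  115   73 4854]
((0.6276654601097107, 0.1769281029701233), (0.30651310086250305, 0.17728900909423828), 83.80992126464844)
(np.float64(0.0016571479066811502), np.float64(-7.0), np.float64(0.6886013679387999), np.float64(0.513478719093147), array([0.10017554, 0.4032175 ]))
gear ((0.5773289203643799, 0.08081963658332825), (0.06631853431463242, 0.06108132749795914), 0.4925534129142761)
scene [ 279  244  130   99 5524]
((0.62652188539505, 0.17925316095352173), (0.3000657558441162, 0.1726507693529129), 84.1916275024414)
(np.float64(0.0009312125000152008), np.float64(-6.5), np.float64(0.6864251259418861), np.float64(0.5185944438851829), array([0.10293592, 0.39726054]))
gear ((0.5758403539657593, 0.08446578681468964), (0.060265522450208664, 0.06820426136255264), 89.0397720336914)
```

```bash
cat >> h.py <<'E'
H=.2
def branch(pick,place):
    # pick/place: (x,y,jaw angle); returns offset 0 or pi minimising |q6|
    best=None
    for o in(0,np.pi,-np.pi):
        qs=[manip.inverse_kinematics([p[0],p[1],H],rot(p[2]+o)) for p in(pick,place)]
        if any(q is None for q in qs): continue
        m=max(abs(q[5]) for q in qs)
        if best is None or m<best[0]-.05: best=(m,o)
    print('branch',best);return best[1]
def st(s=''): print(s,'t',round(manip.current_time(),2),'p',np.round(manip.current_ee_pos(),4),'F',np.round(manip.current_force(),1),'w',round(manip.current_grip_width(),3))
def down(x,y,z0,z,fmax=8,step=.0015,v=.05):
    """guarded straight descent from z0 to z in steps, stops on contact"""
    f0=manip.current_force()[2]
    while z0>z+1e-6:
        z0=max(z,z0-step);manip.move_l([x,y,z0],max_speed=v)
        if abs(manip.current_force()[2]-f0)>fmax: break
    return z0
E
python3 - <<'E'
from h import *
pk=(.3843,-.2432,np.radians(100.6));pl=(.5768,-.1921,np.radians(70.8))
o=branch(pk,pl);print(o)
R=rot(pk[2]+o)
manip.set_gripper(.5,60);manip.move_ptp([pk[0],pk[1],.13],R);st('above')
manip.move_l([pk[0],pk[1],.03],max_speed=.15);st()
manip.set_gripper(0,60);st('grip')
manip.move_l([pk[0],pk[1],.2],max_speed=.2);st('lift')
for cam in("top","scene"):
    f=manip.grab_frame(cam);np.savez(cam+'1.npz',i=f[0],d=f[1])
from fit import *
for cam in("top","scene"):
    D=np.load(cam+'1.npz');W=cloud(cam,D['d'])
    W=W-[0,0,.17] + ([0,0,.0025] if cam=="scene" else [0,0,0])
    q=W[(np.hypot(W[...,0]-pk[0],W[...,1]-pk[1])<.11)&(abs(W[...,2])<.05)];print(np.histogram(q[:,2],np.arange(-.02,.05,.004)))
    try: print(cam,fit_tray(W,pk[:2],.12,(.096,.144,.096),.009,.03))
    except Exception as e: print(e)
D=np.load('scene1.npz');save('s1.png',(D['i'],),(150,0,470,250),2)
E
```

```text
branch (np.float64(1.5078474748769848), 3.141592653589793)
3.141592653589793
above t 4.34 p [ 0.3846 -0.2428  0.1301] F [-0.3 -0.3  0.7] w 0.501
 t 5.16 p [ 0.3847 -0.2434  0.0305] F [-0.7 -0.2  0.5] w 0.501
grip t 5.51 p [ 0.3848 -0.2436  0.031 ] F [-0.9 -0.3  8.4] w 0.191
lift t 6.51 p [ 0.3838 -0.2428  0.199 ] F [-0.4  0.3 -3.1] w 0.189
(array([  0,   0,   0,   0,  33, 204,  37,  18,  17,  13,  56,  57,   1,
         0,   0,   0,   0]), array([-0.02 , -0.016, -0.012, -0.008, -0.004,  0.   ,  0.004,  0.008,
        0.012,  0.016,  0.02 ,  0.024,  0.028,  0.032,  0.036,  0.04 ,
        0.044,  0.048]))
top (array([ 0.29728435, -0.34007161,  0.19385991,  0.09871695]), np.float64(0.6049094472290069), 156)
(array([  0,   0,   0,   0, 131, 396, 131, 107, 106, 109, 138,  62,   4,
        14,  14,  20,  19]), array([-0.02 , -0.016, -0.012, -0.008, -0.004,  0.   ,  0.004,  0.008,
        0.012,  0.016,  0.02 ,  0.024,  0.028,  0.032,  0.036,  0.04 ,
        0.044,  0.048]))
scene (array([ 0.3818868 , -0.23984697,  0.19315165, -0.00159296]), np.float64(1.1532474276620643), 471)
```

View pics/s1.png

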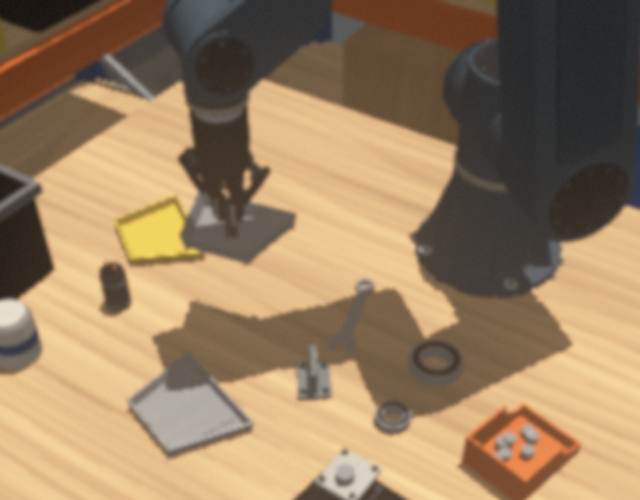

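```bash
python3 - <<'E'
from h import *
from fit import *
x,y=.578,-.1945;R=rot(np.radians(70.6)+np.pi)
manip.move_ptp([x,y,.14],R)
manip.move_l([x,y,.07],max_speed=.15);st('at')
z=down(x,y,.07,.035,fmax=10,step=.004,v=.06);st('z%.4f'%z)
manip.set_gripper(.45);st('rel')
manip.move_l([x,y,.14],max_speed=.2)
p=(.4868,.433);manip.move_ptp([p[0],p[1],.16],rot(np.radians(90)+np.pi) if 0 else rot(-np.pi/2));st('pul')
for cam in("top","scene"):
    f=manip.grab_frame(cam);np.savez(cam+'2.npz',i=f[0],d=f[1])
    W=cloud(cam,f[1])+([0,0,.0025] if cam=="scene" else [0,0,0])
    c=(.577,-.193)
    q=band(W,c,.04,-.01,.03);print(cam,'floor z',np.median(q[:,2]),'rim',np.percentile(band(W,c,.11,.02,.05)[:,2],[50,80]))
    print('post',np.median(band(W,c,.04,.055,.075),0))
    W2=W-[0,0,.004];v=fit_tray(W2,c,.12,(.096,.144,.096),.018,.03);print(v,np.degrees(v[0][2]))
D=np.load('top2.npz');save('t2.png',(D['i'],),(320,110,420,190),6)
E
```

```text
at t 8.07 p [ 0.5782 -0.1951  0.071 ] F [-0.8  0.4 -2.2] w 0.188
z0.0350 t 10.32 p [ 0.5784 -0.1946  0.0352] F [ 2.  -0.8 -1. ] w 0.187
rel t 10.66 p [ 0.5779 -0.1945  0.035 ] F [-0.3 -0.5 -0.3] w 0.451
pul t 13.6 p [0.4874 0.4323 0.16  ] F [ 0.2 -0.2 -0.5] w 0.449
top floor z 0.00802804985786247 rim [0.0283676  0.03100059]
post [ 0.57562594 -0.19219981  0.06413352]
(array([ 5.76364052e-01, -1.93846068e-01,  5.94872149e+00, -2.44728089e-03]), np.float64(0.9299867885129273), 374) 340.8366347800472
scene floor z 0.007742684128017064 rim [0.0273546 0.0304507]
post [ 0.57880308 -0.18887013  0.06170995]
(array([ 0.57640461, -0.19013178, -0.33612553, -0.00228999]), np.float64(1.157731908717739), 348) -19.258574344108766
```

View pics/t2.png

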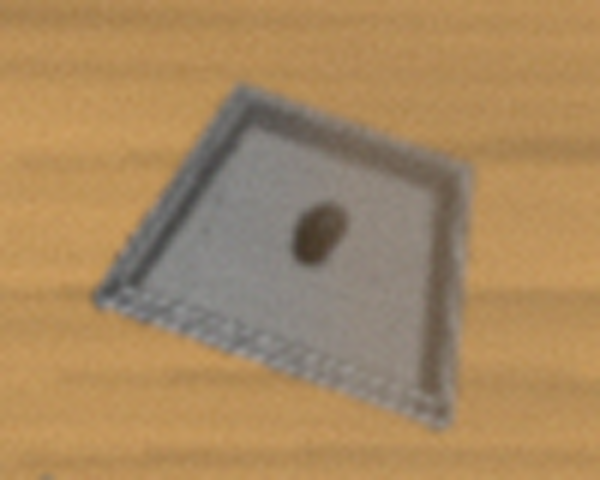

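```bash
python3 - <<'E'
from h import *
pk=(.4869,.4328,np.radians(90));pl=(.5764,-.1935,np.radians(70.8))
o=branch(pk,pl);R=rot(pk[2]+o)
manip.set_gripper(.62,50)
manip.move_ptp([pk[0],pk[1],.09],R)
manip.move_l([pk[0],pk[1],.03],max_speed=.12)
z=down(pk[0],pk[1],.03,.0165,fmax=5,step=.0045,v=.05);st('z%.4f'%z)
manip.set_gripper(0,50);st('grip')
manip.move_l([pk[0],pk[1],.2],max_speed=.25);st('lift')
R=rot(pl[2]+o);manip.move_ptp([pl[0],pl[1],.13],R);st('over')
for cam in("scene","top"):
    f=manip.grab_frame(cam);np.savez(cam+'3.npz',i=f[0],d=f[1])
D=np.load('scene3.npz');save('s3.png',(D['i'],),(170,110,330,230),4)
E
```

```text
branch (np.float64(1.6361295200921195), 0)
z0.0165 t 18.04 p [0.4867 0.4327 0.0161] F [ 0.1  0.2 -0. ] w 0.617
grip t 18.34 p [0.487  0.4329 0.017 ] F [-1.9 -1.3  6.1] w 0.428
lift t 19.23 p [0.4863 0.4323 0.1983] F [-0.6 -0.6 -1.7] w 0.429
over t 21.5 p [ 0.5767 -0.1928  0.1301] F [ 0.4 -0.2 -1.5] w 0.427
```

View pics/s3.png

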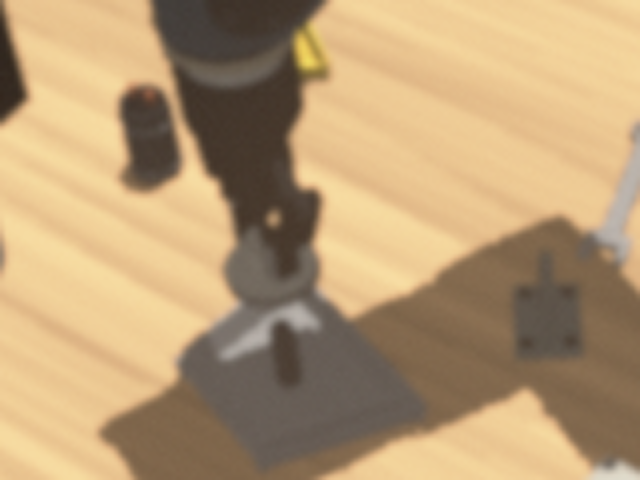

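```bash
python3 - <<'E'
from h import *
from fit import *
x,y=.5764,-.1935
manip.move_l([x,y,.09],max_speed=.1);st()
z=down(x,y,.09,.026,fmax=6,step=.004,v=.06);st('z%.4f'%z)
if z<.03:
    manip.set_gripper(.58);st('rel')
    manip.move_l([x,y,.15],max_speed=.2)
    pk=(.4266,.0618,np.radians(90));pl=(.5764,-.1935,np.radians(70.8))
    o=branch(pk,pl);print(o);manip.move_ptp([pk[0],pk[1],.12],rot(pk[2]+o));st()
    for cam in("top","scene"):
        f=manip.grab_frame(cam);np.savez(cam+'4.npz',i=f[0],d=f[1])
        W=cloud(cam,f[1])+([0,-.003,.0025] if cam=="scene" else [0,0,0])
        for lo,hi in((.017,.027),(.034,.046),(.055,.075)):
            q=band(W,(.5764,-.1935),.045,lo,hi);print(cam,lo,len(q),q.mean(0).round(4),np.median(q[:,2]),cv2.minEnclosingCircle(q[:,:2].astype(np.float32)))
E
```

```text
t 22.15 p [ 0.5765 -0.1935  0.0901] F [ 0.5 -0.1 -1.6] w 0.426
z0.0260 t 26.15 p [ 0.5762 -0.1934  0.0257] F [ 0.8  0.5 -1.4] w 0.424
rel t 26.43 p [ 0.5766 -0.1936  0.0262] F [1.  0.1 0.2] w 0.582
branch (np.float64(1.6361295200921195), 0)
0
 t 28.34 p [0.4276 0.0613 0.1201] F [ 0.6  0.4 -0.2] w 0.579
top 0.017 266 [ 0.5733 -0.1923  0.0219] 0.02182675264260163 ((0.5763069987297058, -0.19341179728507996), 0.032450269907712936)
top 0.034 88 [ 0.5755 -0.192   0.0394] 0.03924111066241487 ((0.5760315656661987, -0.19364862143993378), 0.019257469102740288)
top 0.055 36 [ 0.5755 -0.1929  0.063 ] 0.0628558842759285 ((0.575933575630188, -0.19304180145263672), 0.009045449085533619)
scene 0.017 189 [ 0.5831 -0.1866  0.0215] 0.021522331367745746 ((0.5754507184028625, -0.19309332966804504), 0.0333482101559639)
scene 0.034 78 [ 0.5793 -0.1887  0.0386] 0.038573183062937846 ((0.5766035318374634, -0.1918402910232544), 0.019147835671901703)
scene 0.055 31 [ 0.5779 -0.1916  0.062 ] 0.06154996541544326 ((0.5754362344741821, -0.19255104660987854), 0.010112405754625797)
```

```bash
python3 - <<'E'
from h import *
from fit import *
pk=(.4268,.0617,np.radians(90));pl=(.5763,-.1934,np.radians(70.8))
manip.set_gripper(.78,50);manip.move_l([pk[0],pk[1],.03],max_speed=.15)
z=down(pk[0],pk[1],.03,.002,fmax=4,step=.004,v=.06);st('z%.4f'%z)
manip.set_gripper(0,50);st('grip');zg=manip.current_ee_pos()[2]
manip.move_l([pk[0],pk[1],.2],max_speed=.25);st('lift')
manip.move_ptp([pl[0],pl[1],.12],rot(pl[2]));st('over')
x,y=pl[:2];manip.move_l([x,y,.08],max_speed=.1)
z=down(x,y,.08,.0425,fmax=6,step=.004,v=.06);st('z%.4f'%z)
if z<.0465:
    manip.set_gripper(.78);st('rel');manip.move_l([x,y,.15],max_speed=.2)
    manip.move_ptp([.48,-.3,.2],rot(pl[2]))
for cam in("top","scene"):
    f=manip.grab_frame(cam);np.savez(cam+'5.npz',i=f[0],d=f[1])
    W=cloud(cam,f[1])+([0,-.003,.0025] if cam=="scene" else [0,0,0])
    for lo,hi in((.017,.027),(.03,.046),(.048,.06),(.06,.075)):
        q=band(W,(.5764,-.1935),.045,lo,hi)
        if len(q): print(cam,lo,len(q),q.mean(0).round(4),np.median(q[:,2]),cv2.minEnclosingCircle(q[:,:2].astype(np.float32)))
D=np.load('scene5.npz');save('s5.png',(D['i'],),(190,150,310,240),5)
E
```

```text
z0.0020 t 31.25 p [0.4267 0.0617 0.0018] F [ 0.4 -0.8 -0. ] w 0.776
grip t 31.56 p [0.4268 0.0617 0.0025] F [-2.9 -0.4 11.6] w 0.579
lift t 32.5 p [0.4261 0.0617 0.1989] F [ 0.1  0.3 -1.2] w 0.579
over t 33.67 p [ 0.5762 -0.1923  0.1202] F [-0.3  0.8 -1.2] w 0.581
z0.0425 t 36.73 p [ 0.5765 -0.1935  0.0427] F [ 0.3 -0.5  0.6] w 0.576
rel t 37.03 p [ 0.5763 -0.1934  0.0425] F [-0.2 -0.3  0.7] w 0.778
top 0.017 136 [ 0.5644 -0.1856  0.022 ] 0.02200879619101527 ((0.5760273337364197, -0.192770317196846), 0.032175738364458084)
top 0.03 24 [ 0.5723 -0.1899  0.0405] 0.0414356228763601 ((0.5700628161430359, -0.19106347858905792), 0.020653873682022095)
top 0.048 238 [ 0.5752 -0.193   0.0557] 0.05594993072257656 ((0.575940728187561, -0.193613663315773), 0.02637322247028351)
top 0.06 34 [ 0.5769 -0.193   0.064 ] 0.06354855754577854 ((0.5783983469009399, -0.1915319412946701), 0.018562914803624153)
scene 0.017 160 [ 0.5855 -0.1833  0.0215] 0.02146485754143544 ((0.5761895179748535, -0.1923390030860901), 0.03301473706960678)
scene 0.03 35 [ 0.5858 -0.1829  0.0402] 0.042139538403435636 ((0.5807545185089111, -0.18708480894565582), 0.022760361433029175)
scene 0.048 203 [ 0.5775 -0.1906  0.0546] 0.05487405442929821 ((0.5754694938659668, -0.19248099625110626), 0.027559274807572365)
scene 0.06 23 [ 0.5774 -0.1917  0.0637] 0.06375907640187452 ((0.581657886505127, -0.18715035915374756), 0.019708383828401566)
```

View pics/s5.png

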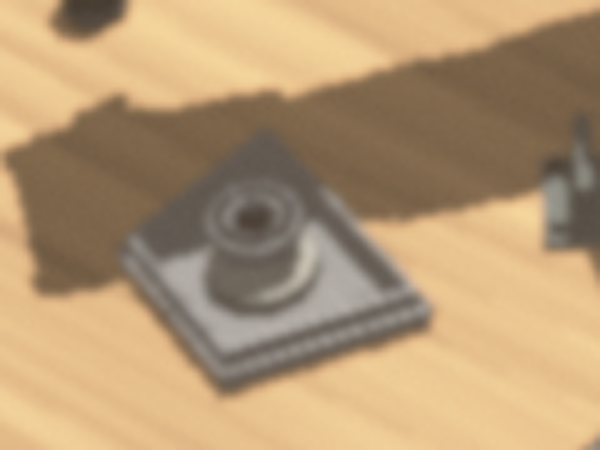

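```bash
python3 - <<'E'
from h import *
from fit import *
pk=(.4556,-.4298,np.radians(-6));pl=(.5876,.1806,np.radians(-6))
o=branch(pk,pl)
manip.set_gripper(.8,60)
manip.move_ptp([pk[0],pk[1],.16],rot(pk[2]+o));manip.move_l([pk[0],pk[1],.1],max_speed=.15);st()
manip.move_l([pk[0],pk[1],.03],max_speed=.1);st()
manip.set_gripper(0,60);st('grip');zg=manip.current_ee_pos()[2]
manip.move_l([pk[0],pk[1],.2],max_speed=.25);st('lift')
manip.move_ptp([pl[0],pl[1],.2],rot(pl[2]+o));manip.move_l([pl[0],pl[1],.07],max_speed=.15);st('over')
x,y=pl[:2]
z=down(x,y,.07,.034,fmax=8,step=.004,v=.06);st('z%.4f'%z)
f=manip.grab_frame("scene");save('s6.png',f,(250,160,450,310),4)
E
```

```text
branch (np.float64(0.7258567030326297), 0)
 t 40.32 p [ 0.456  -0.4299  0.1007] F [0.4 0.7 0. ] w 0.798
 t 41.17 p [ 0.4559 -0.4301  0.0306] F [-0.7 -0.5 -0. ] w 0.8
grip t 41.52 p [ 0.4558 -0.4302  0.0309] F [-1.8  0.6  6.6] w 0.473
lift t 42.36 p [ 0.455  -0.4292  0.1983] F [-0.4  0.2 -4.2] w 0.475
over t 45.61 p [0.5882 0.1807 0.071 ] F [-0.3  0.5 -2.8] w 0.475
z0.0340 t 47.86 p [0.5878 0.1807 0.034 ] F [ 0.2  0.  -1.7] w 0.474
```

View pics/s6.png

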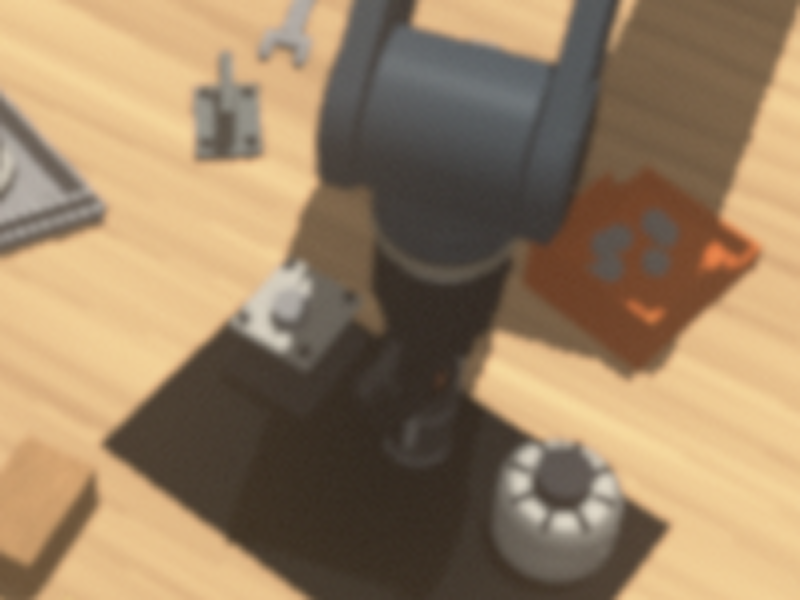

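```bash
python3 - <<'E'
from h import *
from fit import *
manip.move_l([.5876,.1806,.033],max_speed=.05);st()
manip.set_gripper(.75);st('rel');manip.move_l([.5876,.1806,.16],max_speed=.2)
opts=[]
pk=(.426,-.0736)
for pa in(126.3,-53.7):
    for la in(-6,174,-186):
        a=manip.inverse_kinematics([*pk,.2],rot(np.radians(pa)));b=manip.inverse_kinematics([.6632,.1727,.2],rot(np.radians(la)))
        if a is not None and b is not None: opts.append((max(abs(a[5]),abs(b[5])),pa,la))
print(min(opts));pa=np.radians(min(opts)[1])
manip.set_gripper(.4,60);manip.move_ptp([*pk,.12],rot(pa))
for cam in("top","scene"):
    f=manip.grab_frame(cam);np.savez(cam+'7.npz',i=f[0],d=f[1])
    W=cloud(cam,f[1])+([0,-.003,.0025] if cam=="scene" else [0,0,0])
    for n,c,r,lo,hi in(("sol",(.588,.1806),.045,.065,.079),("alt",(.598,.28),.05,.064,.074),("gear",(.577,.081),.055,.05,.062)):
        q=band(W,c,r,lo,hi)
        if len(q): print(cam,n,len(q),q.mean(0).round(4),cv2.minEnclosingCircle(q[:,:2].astype(np.float32)))
manip.move_l([*pk,.05],max_speed=.15)
z=down(*pk,.05,.017,fmax=5,step=.008,v=.08);st('z%.4f'%z)
manip.set_gripper(0,60);st('grip')
manip.move_l([*pk,.2],max_speed=.25);st('lift')
E
```

```text
t 48.16 p [0.5878 0.1807 0.0339] F [-3.5 -0.2  8.1] w 0.472
rel t 48.52 p [0.5876 0.1806 0.0329] F [ 0.4 -0.7 -0.1] w 0.749
(np.float64(0.6583908387179278), -53.7, -6)
top sol 169 [0.5878 0.1788 0.0729] ((0.5884933471679688, 0.17985787987709045), 0.020803092047572136)
top alt 149 [0.5975 0.2795 0.0701] ((0.5971073508262634, 0.2798963189125061), 0.018901551142334938)
top gear 476 [0.5751 0.0807 0.0571] ((0.577506959438324, 0.08062930405139923), 0.042457640171051025)
scene sol 189 [0.5914 0.1812 0.0731] ((0.5875661373138428, 0.18047311902046204), 0.02195552922785282)
scene alt 170 [0.5984 0.28   0.0707] ((0.5975748300552368, 0.2793597877025604), 0.019028380513191223)
scene gear 432 [0.579  0.0835 0.0572] ((0.5765894651412964, 0.08074712008237839), 0.04235506430268288)
z0.0170 t 52.83 p [ 0.4261 -0.0736  0.0172] F [-1.6 -0.3  0. ] w 0.399
grip t 53.17 p [ 0.4262 -0.0737  0.0172] F [-0.9 -0.4  5.5] w 0.111
lift t 54.06 p [ 0.4253 -0.0734  0.1988] F [-0.4 -0.3 -2.8] w 0.105
```

```bash
python3 - <<'E'
from h import *
from fit import *
x,y=.6636,.1724;R=rot(np.radians(-6))
manip.move_ptp([x,y,.16],R);manip.move_l([x,y,.06],max_speed=.12);st()
z=down(x,y,.06,.0205,fmax=5,step=.005,v=.06);st('z%.4f'%z)
manip.set_gripper(.35);st('rel')
manip.move_l([x,y,.16],max_speed=.2);manip.move_ptp([.35,-.25,.25],R);st()
a=np.radians(-6)
for cam in("top","scene"):
    f=manip.grab_frame(cam);np.savez(cam+'8.npz',i=f[0],d=f[1])
    W=cloud(cam,f[1])+([0,-.003,.0025] if cam=="scene" else [0,0,0])
    q=band(W,(x,y),.05,.043,.058);v=np.linalg.eigh(np.cov(q[:,:2].T))[1][:,1]
    d=q.mean(0)[:2]-[.588,.1803];print(cam,'bra',q.mean(0).round(4),'ang',np.degrees(np.arctan2(v[1],v[0])),'mat frame rel sol',d@[np.cos(a),np.sin(a)],d@[-np.sin(a),np.cos(a)])
    yy=(q[:,:2]-[.588,.1803])@[-np.sin(a),np.cos(a)];print('y ext',np.percentile(yy,[1,99]))
    q=band(W,(x,y),.05,.0065,.017);print('base',cv2.minAreaRect(q[:,:2].astype(np.float32)))
    q=band(W,(.588,.18),.04,.065,.079);print('sol',cv2.minEnclosingCircle(q[:,:2].astype(np.float32)))
    q=band(W,(.5764,-.1935),.045,.048,.06);print('bear',cv2.minEnclosingCircle(q[:,:2].astype(np.float32)),np.median(q[:,2]))
    save(cam+'8.png',f,(170,80,430,280) if cam=="top" else (190,150,450,350),3)
E
```

```text
t 56.34 p [0.6642 0.1725 0.0609] F [-0.4  0.5 -2.1] w 0.107
z0.0205 t 58.34 p [0.6635 0.1724 0.0203] F [-0.5  0.5 -2.5] w 0.11
rel t 58.67 p [0.6637 0.1724 0.0207] F [-1.   0.6  1.3] w 0.353
 t 61.45 p [ 0.3505 -0.2498  0.2499] F [ 0.5 -0.1 -0.1] w 0.349
top bra [0.6628 0.1697 0.05  ] ang 82.99797698055991 mat frame rel sol 0.07554655753428159 -0.002753752449200299
y ext [-0.03059432  0.02604139]
base ((0.6640753746032715, 0.16839350759983063), (0.09126275777816772, 0.08510270714759827), 65.56959533691406)
sol ((0.5896255970001221, 0.1796099990606308), 0.020313307642936707)
bear ((0.5756988525390625, -0.19419580698013306), 0.026749400421977043) 0.05556622142998316
scene bra [0.6655 0.1724 0.0501] ang 83.61200627018852 mat frame rel sol 0.07794415312929794 0.00026223313292359385
y ext [-0.03018722  0.02762049]
base ((0.6640490889549255, 0.1741887927055359), (0.082858607172966, 0.08420613408088684), 44.58011245727539)
sol ((0.5883411765098572, 0.17964819073677063), 0.021264543756842613)
bear ((0.5759297013282776, -0.19238269329071045), 0.027401920408010483) 0.055046606241015636
```

View pics/top8.png

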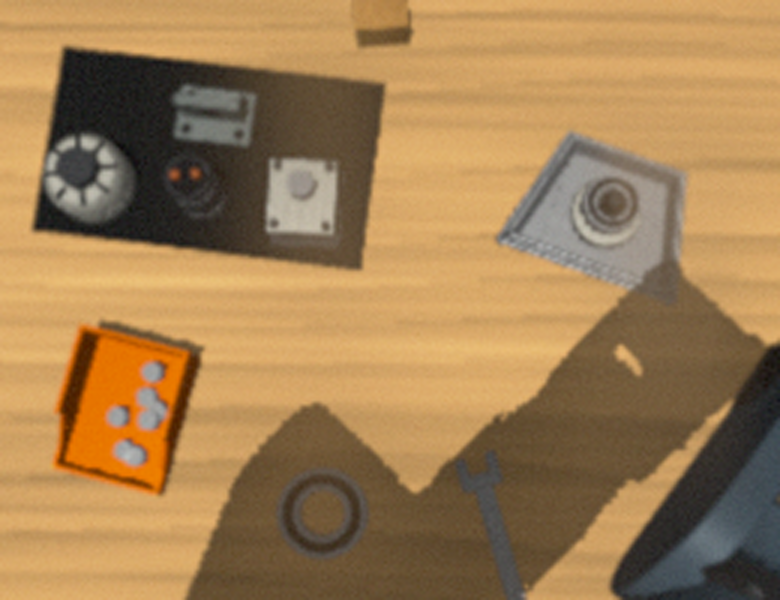

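View pics/scene8.png

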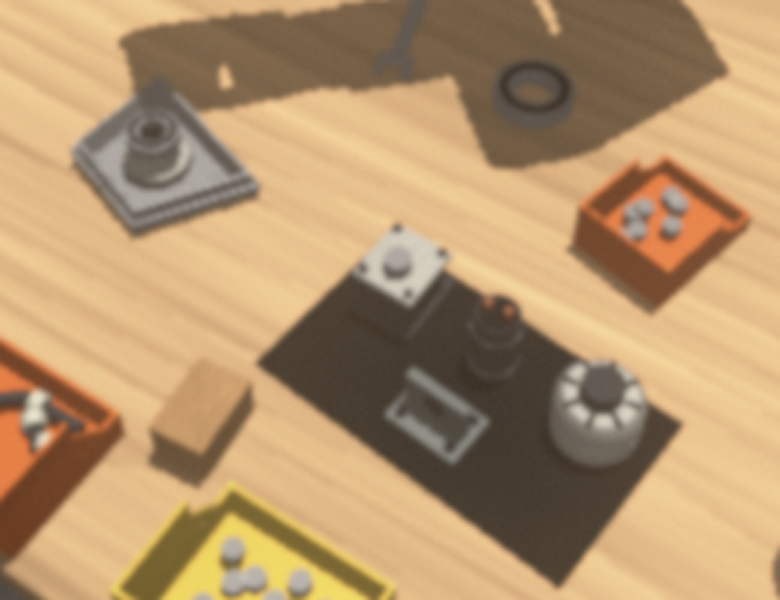

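```bash
python3 - <<'E'
from h import *
manip.dwell(.3);st();print(manip.sign_off())
E
```

```text
t 61.85 p [ 0.3501 -0.2499  0.25  ] F [-0.3  0.6 -0.4] w 0.351
the job is handed in; nothing more can be done
None
```

The kit is laid out as asked, in the order asked, and I handed the job in at 61.9 s of robot time. The gripper was open and clear of everything.

**Last checks from both cameras:**
- **Tray:** right after release its inside floor was at z ≈ 8 mm, so it is fully down. Its angle was within about 0.2° of the base tray's, and the rims matched in the picture.
- **Pulley:** the top of the hub was at about 39 mm (expected 40), so it sits on the tray floor.
- **Bearing:** it rests flat on the pulley hub, with its top at about 55.5 mm (expected 56).
- **Solenoid:** it stands upright, within about 1–2 mm of the midpoint between the alternator and the gearbox.
- **Bracket:** its centre is about 76–78 mm behind the solenoid, which leaves a gap of about 30–32 mm. It is within about 3 mm sideways and 1° of parallel to the row.

**Where the checks disagreed:**
- **Cameras:** the scene camera read about 3 mm too far in y compared with the gripped tray, and about 2.5 mm low in z. I corrected for both. The top camera still put the bracket about 3 mm farther to the robot's right than the corrected scene camera did.
- **Bracket base:** the outline fit of the base plate was too noisy to use, so I judged the bracket from its upright plate and the pictures.

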